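# Show the red sample plate on the bench easel

### The job

Take the red colour sample plate out of the wooden rack and lean it on the black easel: standing on the ledge, flat against the sloped back, long side up and centred from side to side. Let go so that it stays there, and leave the blue and green plates in their slots.

Things in the scene. Friction and masses are not known exactly. Their poses are not given: they have to be found in the camera images.
- plate_red: Red acrylic sample plate, paper label low on both faces: 8 mm thick (own x), 70 wide (own y), 130 tall (own z), 87 g. Origin at its centre. To be moved. Starts upright in a slot 20 mm deep with 1 to 2 mm play: 110 mm stands free, lower edge 10 mm above the table; lifts straight out freely. On the easel its top 55 mm stand proud of the back, free to be held with a finger on each face.
- plate_blue: Blue acrylic sample plate, paper label low on both faces: 8 mm thick (own x), 70 wide (own y), 130 tall (own z), 87 g. Origin at its centre. Starts like the red one, in another slot of the same fixed wooden rack (50 x 270, 30 mm high; three slots 85 mm apart along own y, in any order). Leave it there.
- plate_green: Green acrylic sample plate, paper label low on both faces: 8 mm thick (own x), 70 wide (own y), 130 tall (own z), 87 g. Origin at its centre. In another slot of the same rack; leave it there.
- easel_seat (a point): Fixed black easel (foot 130 x 100 mm): middle of the inner corner of ledge and back, 35 mm above the table. Own z: up the back's face, 20 deg off vertical, roughly towards the robot; back 75 mm high, 110 wide, 6 thick. Own x: out of that face, along the ledge, away from the robot; ledge 35 mm deep, then a lip 6 high. y: along the ledge. Seated plate: origin at x 4, y 0, z 65 mm.
Not all that is in view belongs to the job. Of the things like the plate_red, leave any that is yellow; of the rest the smaller one is meant.

How it is judged:
By the outcome, as a careful person would: the job done as asked, in the order asked, and still so for the second after the job is handed in, with the robot touching nothing.
It also fails if it takes over 42 s, if anything falls off the work surface, if the arm or the gripper's body presses on something with over 40 N, if the wrist force passes 120 N, or if a joint passes its speed limit or range.

### The arm

A 6-joint arm with a two-finger parallel gripper is mounted at the origin on the work surface. World frame = base frame: x ahead of the robot, y to its left, z up, the work surface at z = 0. Lengths are in m, angles in rad, forces in N, time in s.
With the tool pointing down it reaches from about 0.425 to 0.95 m from the base axis. Payload 3.5 kg.
Tool frame: the origin (TCP) lies at the very end of the fingers, on their centre line; the grasp point (between the pads) lies 19 mm behind it; y points along the fingers, z is the direction in which the jaws open and shut, and the axes are right-handed (so a half turn about y gives the same grasp; the last joint's range is limited). The gripper opens to 85 mm and grips with 20 to 120 N. Pads are 22 mm wide; open, the fingers measure 114 mm over their backs; the gripper's body (76 mm by 85 mm) begins 54 mm behind the grasp point. The pads swing forward as they close: fully open they stand 13 mm farther back than shut.
Start: joints at [1.179, 0.286, 1.577, -0, 1.279, -0.15], TCP at [0.162, 0.655, 0.231] pointing down, gripper open.
Joint ranges: [-2.77, 2.77], [-0.9, 2.22], [0.21, 2.48], [-1.53, 4.67], [0.24, 2.81], [-2.84, 2.84]. Speed limits (rad/s): [2.79, 2.79, 3.14, 3.14, 3.14, 3.14].

### API

Orientations are given as a unit quaternion [x, y, z, w].
In Python, from plant import ctrl, cams gives the robot as it stands.
- The arm moves only by the tool play_rows, never from a script. Its argument "steps" is a list of rows, each an object of numbers: "claw": the finger opening in cm, from 0 to 8.54; "tx", "ty", "tz": the shift along the tool's x, y, z in cm; "ax", "ay", "az": the turn, a rotation vector about the tool's x, y, z in degrees. A call has 1 to 12 rows; each row is the pose to reach, as a shift and turn from the pose commanded when the call began, along the tool's axes at that moment; what a row does not reach only later rows make up. A row lasts 1/12 s, in which the tool goes at most 41.7 mm and 7.16 degrees, less where a joint would pass 70% of its speed; a pose out of reach is approached as far as the arm can. A call with a gripper value outside its range is refused whole. The fingers move at their own pace and stop on an object; "grip_force" is the grip in N (left out, the last holds). Time passes only in rows, so rows that repeat a pose let the fingers close. It gives the time, the measured TCP pose, the force and the opening at its end, in the units of the state.
- ctrl.get_state(): the state, without advancing time (a new reading comes with each control period).
- cams.read_camera(name): name is "scene" or "top" or "wrist"; returns (picture, depth): 420x560x3 uint8, blue, green, red; 420x560 float32, m along the optical axis (not along the pixel's ray), 0 where there is no reading.
- cams.camera_model(name): a dict with "intrinsics" (3x3 intrinsics, pixels), "rvec" (rotation vector, rad) and "tvec" (3), from world to camera coordinates, as OpenCV has them; the wrist camera has in their place "tool_from_camera" (4x4, takes a point from camera to tool coordinates, whose origin is the TCP and whose axes are the tool frame's). Camera axes: x right, y down, z forward; pixel columns grow to the right and rows downward; lengths in m; the calibration is good to about 2 mm. A picture is of the moment at which its call begins: read the wrist's pose just before it. camera_model takes no time and is no camera call.
- ctrl.sign_off(): hands the job in, once; it reports no verdict.
The state is a dict: "time": time; "qpos": joint angles; "dq": joint speeds; "joint_efforts": joint torques, N m; "eef_pos": TCP position; "tcp_rot": TCP orientation; "contact_force": force on the tool from outside, world axes, zero at the start; "wrist_torque": the same for the moment, N m; "opening": opening from 0.0 (shut) to 1.0 (fully open).
Only numpy, scipy, OpenCV 4.12 (cv2) and the standard library are available. Lean on these libraries where they do the work, as an engineer would, in place of code of your own. Each camera call takes 0.05 s, during which the arm holds its last target.

## Working session

There is one attempt and no reset: what is moved stays moved. The work goes in short steps, Python scripts to look and compute and a tool call to move; the robot and the scene stay as the last step left them, time stands still between calls to the robot, and variables do not carry over. Pictures are saved under pics/ and viewed, and the job is handed in when it is done.

Besides the shell and the picture viewer there is one more tool, called after "Call:" in YAML: its name, and indented under it one key for each argument. play_rows: Moves the arm, as the interface text tells. Its arguments: {"type":"object","properties":{"steps":{"type":"array","items":{"type":"object","properties":{"claw":{"type":"number"},"tx":{"type":"number"},"ty":{"type":"number"},"tz":{"type":"number"},"ax":{"type":"number"},"ay":{"type":"number"},"az":{"type":"number"}}}},"grip_force":{"type":"number"}},"required":["steps"]}

```bash
ls; mkdir -p pics; python3 - <<'E'
from plant import ctrl,cams
import cv2,numpy as np
s=ctrl.get_state();print(s)
for n in ["scene","top","wrist"]:
    p,d=cams.read_camera(n);cv2.imwrite(f"pics/{n}0.png",p);np.save(f"pics/{n}0.npy",d)
    print(n,cams.camera_model(n))
E
```

```text
pics
{'time': 0.0, 'qpos': array([ 1.17900378e+00,  2.87179041e-01,  1.57816150e+00,  1.98786434e-05,
        1.27855478e+00, -1.50006403e-01]), 'dq': array([ 0.00018923, -0.00038575, -0.00010847, -0.00134828,  0.00039595,
       -0.00038465]), 'joint_efforts': array([ 5.75580816e-04, -4.05975723e+01, -2.92629665e+01, -9.76253182e-05,
        5.66947521e-03, -7.86776297e-07]), 'eef_pos': array([0.16134432, 0.65477585, 0.22994663]), 'tcp_rot': array([ 0.70272775, -0.08550253,  0.08505386, -0.70116251]), 'contact_force': array([-0.43407597, -0.53303984,  0.6666401 ]), 'wrist_torque': array([ 0.00076135,  0.00341707, -0.01507701]), 'opening': 0.9981417415326517}
scene {'intrinsics': array([[537.33156866,   0.        , 283.53446818],
       [  0.        , 537.33156866, 202.50177831],
       [  0.        ,   0.        ,   1.        ]]), 'rvec': array([ 2.47533338,  0.74400021, -0.20306711]), 'tvec': array([-0.37422261, -0.17524073,  1.22097686])}
top {'intrinsics': array([[406.91411524,   0.        , 281.8567359 ],
       [  0.        , 406.91411524, 205.47803758],
       [  0.        ,   0.        ,   1.        ]]), 'rvec': array([ 2.13758902, -2.11704122,  0.19362704]), 'tvec': array([-0.01572461,  0.48219584,  0.79195164])}
wrist {'intrinsics': array([[330.61049652,   0.        , 276.6878996 ],
       [  0.        , 330.61049652, 213.79349737],
       [  0.        ,   0.        ,   1.        ]]), 'tool_from_camera': array([[-1.63402178e-03,  9.63406226e-01,  2.68040620e-01,
        -6.84775887e-02],
       [-1.30283277e-03, -2.68042802e-01,  9.63406124e-01,
        -1.41373231e-01],
       [ 9.99997816e-01,  1.22501448e-03,  1.69314498e-03,
         6.09722615e-04],
       [ 0.00000000e+00,  0.00000000e+00,  0.00000000e+00,
         1.00000000e+00]])}
```

View pics/scene0.png

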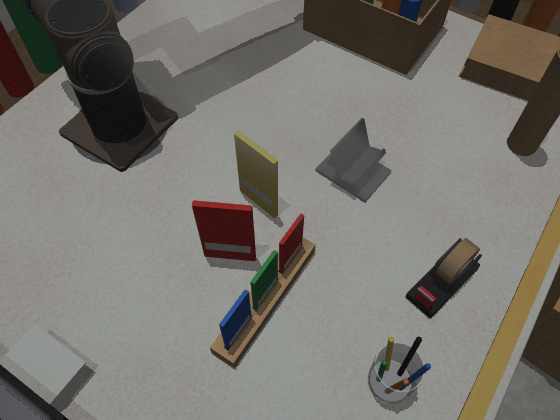

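View pics/top0.png

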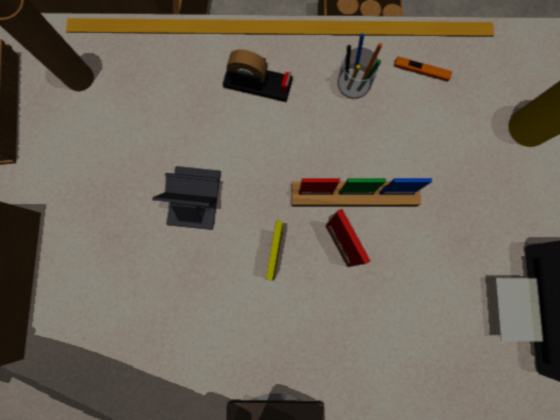

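View pics/wrist0.png

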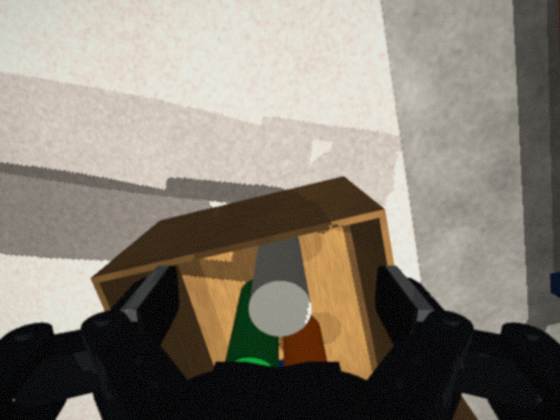

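The target is the small red plate in the rack (scene ~(291,243), top ~(320,185)). The free-standing larger red plate and the yellow one are distractors. The easel is at top ~(190,197).

```bash
cat > h.py <<'E'
import cv2,numpy as np
from plant import ctrl,cams
from scipy.spatial.transform import Rotation as R
def cloud(n,d,m=None):
    m=m or cams.camera_model(n);K=m["intrinsics"]
    v,u=np.mgrid[:420,:560]
    P=np.stack([(u-K[0,2])/K[0,0]*d,(v-K[1,2])/K[1,1]*d,d],-1)
    Rm=cv2.Rodrigues(m["rvec"])[0]
    return (P-m["tvec"])@Rm
def proj(n,X):
    m=cams.camera_model(n)
    return cv2.projectPoints(np.atleast_2d(X).astype(float),m["rvec"],m["tvec"],m["intrinsics"],None)[0][:,0]
E
python3 - <<'E'
from h import *
for n in ["top","scene"]:
    p=cv2.imread(f"pics/{n}0.png");d=np.load(f"pics/{n}0.npy");W=cloud(n,d)
    hsv=cv2.cvtColor(p,cv2.COLOR_BGR2HSV)
    H,S,V=[hsv[...,i].astype(int) for i in range(3)]
    ok=(d>0)&(S>120)&(V>50)
    for c,m in dict(red=(H<6)|(H>174),green=(H>50)&(H<80),blue=(H>105)&(H<130),yellow=(H>25)&(H<35)).items():
        nn,lab,st,ce=cv2.connectedComponentsWithStats((ok&m).astype(np.uint8))
        for i in range(1,nn):
            if st[i,4]<60: continue
            q=W[lab==i]; t=q[q[:,2]>q[:,2].max()-.004]
            rect=cv2.minAreaRect((q[:,:2]*1000).astype(np.float32))
            print(n,c,st[i],q.min(0).round(3),q.max(0).round(3),"rect",np.round(rect[0],1),np.round(rect[1],1),round(rect[2],1))
    print("table z", np.median(W[230:260,100:200,2]) if n=='top' else np.median(W[300:330,100:180,2]))
E
python3 - <<'E'
import cv2
p=cv2.imread('pics/top0.png');cv2.imwrite('pics/t_a.png',cv2.resize(p[150:290,140:440],None,fx=2.6,fy=2.6,interpolation=2))
p=cv2.imread('pics/scene0.png');cv2.imwrite('pics/s_a.png',cv2.resize(p[100:380,180:420],None,fx=2.1,fy=2.1,interpolation=2))
E
```

```text
top red [281  72   8  15  77] [ 0.74  -0.022  0.016] [ 0.783 -0.007  0.061] rect [761.4 -13.7] [14.9 41. ] 79.9
top red [302 178  38   5 187] [ 0.508 -0.136 -0.001] [ 0.551 -0.047  0.144] rect [519.1 -95.8] [29.9 97.3] 21.3
top red [336 209  34  55 451] [ 0.361 -0.194 -0.003] [ 0.484 -0.103  0.19 ] rect [ 416.7 -147.4] [124.8  52.2] 27.9
top green [348 179  38   4 127] [ 0.509 -0.2    0.135] [ 0.517 -0.132  0.144] rect [ 513.3 -166. ] [ 6.7 68.3] 1.0
top blue [393 178  39   5 188] [ 0.511 -0.285  0.134] [ 0.519 -0.216  0.143] rect [ 515.1 -250.3] [ 8.2 69. ] 0.7
top yellow [266 221  17  59 433] [ 0.333 -0.012 -0.002] [0.455 0.014 0.189] rect [ 3.938e+02 -2.000e-01] [ 10.8 123.5] 80.6
table z -0.00010050712078462955
scene red [  0  42  31  55 711] [-0.935  0.177 -0.597] [-0.86   0.241 -0.341] rect [-890.7  201.2] [85.8 38.5] 44.7
scene red [ 192  201   64   60 2722] [ 0.361 -0.157 -0.001] [ 0.454 -0.102  0.189] rect [ 406.9 -129. ] [100.   14.4] 27.8
scene red [279 214  25  60 678] [ 0.51  -0.115  0.024] [ 0.519 -0.044  0.142] rect [514.1 -79.3] [ 8.7 70.9] 0.2
scene red [419 286  18  16  68] [ 0.743 -0.019  0.016] [0.778 0.012 0.054] rect [760.9  -2.7] [24.9 34.9] 76.9
scene red [414 291  19  17 115] [ 0.742 -0.022  0.017] [ 0.776 -0.013  0.045] rect [758.4 -17.7] [ 6.2 33.8] 83.0
scene green [251 250  26  34 168] [ 0.511 -0.198  0.136] [ 0.52  -0.13   0.142] rect [ 514.8 -163.9] [ 8.1 68.7] 1.4
scene blue [399   0  23  21 332] [0.392 0.572 0.091] [0.436 0.603 0.152] rect [416.4 585. ] [44.8 23.8] 18.6
scene blue [219 290  32  60 779] [ 0.511 -0.284  0.025] [ 0.521 -0.214  0.143] rect [ 515.9 -249. ] [ 9.  70.1] 1.6
scene blue [399 364  32  26 160] [ 0.795 -0.177  0.01 ] [ 0.812 -0.16   0.142] rect [ 802.8 -168.2] [21.6  7.4] 35.1
table z -0.0007992254762507194
```

View pics/t_a.png

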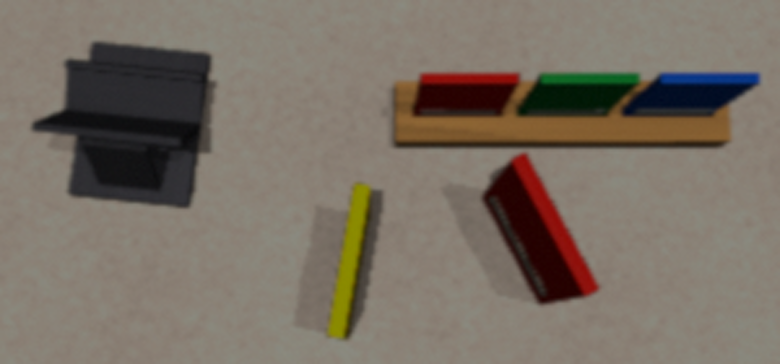

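View pics/s_a.png

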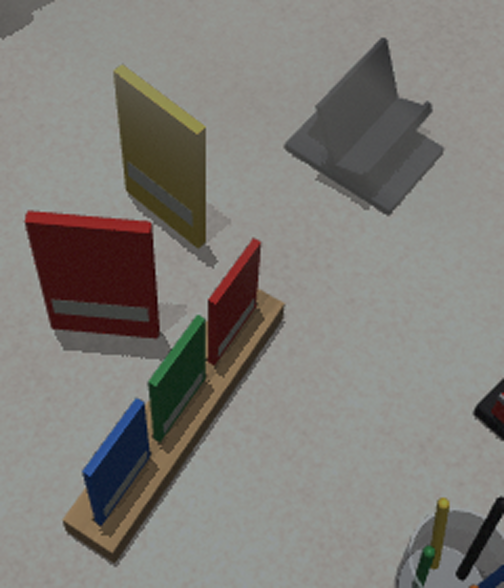

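```bash
python3 - <<'E'
from h import *
for n,(u0,u1,v0,v1) in dict(scene=(312,395,115,202),top=(150,225,162,232)).items():
    d=np.load(f"pics/{n}0.npy");W=cloud(n,d)[v0:v1,u0:u1];dd=d[v0:v1,u0:u1]
    q=W[(dd>0)&(W[...,2]>0.004)]
    print(n,len(q),q.min(0).round(3),q.max(0).round(3))
    print(np.histogram(q[:,2],bins=np.arange(0,.125,.005)))
    np.save(f"pics/easel_{n}.npy",q)
    vis=(np.clip(W[...,2]/0.12,0,1)*255).astype(np.uint8)
    cv2.imwrite(f"pics/ez_{n}.png",cv2.resize(cv2.applyColorMap(vis,cv2.COLORMAP_JET),None,fx=6,fy=6,interpolation=0))
    # normals
    gx=np.gradient(W,axis=1);gy=np.gradient(W,axis=0);N=np.cross(gx,gy);N/=np.linalg.norm(N,axis=2,keepdims=True)+1e-9
    N*=np.sign(N[...,2:3])
    m=(dd>0)&(W[...,2]>0.03)&(W[...,2]<.12)&(np.abs(N[...,2])<.6)&(N[...,0]>0)
    if n=="scene":
        P=W[m];
        # RANSAC
        rng=np.random.default_rng(0);best=None
        for _ in range(500):
            a=P[rng.choice(len(P),3,False)];nn=np.cross(a[1]-a[0],a[2]-a[0]);L=np.linalg.norm(nn)
            if L<1e-6: continue
            nn/=L;k=np.abs((P-a[0])@nn)<.0015
            if best is None or k.sum()>best.sum(): best=k
        B=P[best];c=B.mean(0);U=np.linalg.svd(B-c)[2];nn=U[2]*np.sign(U[2][0])
        print("back plane",len(P),len(B),c,nn,"tilt",np.degrees(np.arcsin(nn[2])),"yaw",np.degrees(np.arctan2(nn[1],nn[0])))
        np.savez("pics/back.npz",c=c,n=nn,B=B)
        print("std",((B-c)@nn).std(), B.min(0),B.max(0))
        e=np.array([-nn[1],nn[0],0]);e/=np.linalg.norm(e);s=(B-c)@e;t=B[:,2]
        for lo in np.arange(.035,.105,.01):
            k=(t>=lo)&(t<lo+.01);print(lo,k.sum(),s[k].min()if k.any() else 0,s[k].max() if k.any() else 0)
E
```

```text
scene 3161 [0.368 0.083 0.004] [0.601 0.354 0.108]
(array([ 52, 614, 448,  20,  10,   6,  56, 298, 337, 196, 192,  99,  87,
        70,  86,  77,  85,  74,  85,  84, 151,  34,   0,   0]), array([0.   , 0.005, 0.01 , 0.015, 0.02 , 0.025, 0.03 , 0.035, 0.04 ,
       0.045, 0.05 , 0.055, 0.06 , 0.065, 0.07 , 0.075, 0.08 , 0.085,
       0.09 , 0.095, 0.1  , 0.105, 0.11 , 0.115, 0.12 ]))
back plane 952 621 [0.49242255 0.18188165 0.07113175] [ 0.93799334 -0.09229275  0.33414149] tilt 19.520340634827253 yaw -5.619462834452814
std 0.0007777316409804105 [0.47468236 0.12608886 0.03366995] [0.5109198  0.23950636 0.1070143 ]
0.035 82 -0.05379537584577087 0.05511987596794915
0.045000000000000005 74 -0.05405112317319494 0.058184241910269455
0.05500000000000001 92 -0.05337703844372188 0.05813071617979692
0.065 88 -0.053202173267126014 0.057420481736437726
0.07500000000000001 97 -0.05317467337983097 0.05529286060312638
0.08500000000000002 81 -0.05404762458904695 0.05559661532893249
0.09500000000000001 100 -0.055312424971077793 0.054992202909052386
top 3062 [0.436 0.122 0.004] [0.585 0.262 0.109]
(array([ 15, 543, 502,  28,  26,  21,  79, 381, 402, 209, 180,  71,  65,
        56,  58, 100,  27,  31,  30,  24, 152,  62,   0,   0]), array([0.   , 0.005, 0.01 , 0.015, 0.02 , 0.025, 0.03 , 0.035, 0.04 ,
       0.045, 0.05 , 0.055, 0.06 , 0.065, 0.07 , 0.075, 0.08 , 0.085,
       0.09 , 0.095, 0.1  , 0.105, 0.11 , 0.115, 0.12 ]))
```

View pics/ez_scene.png

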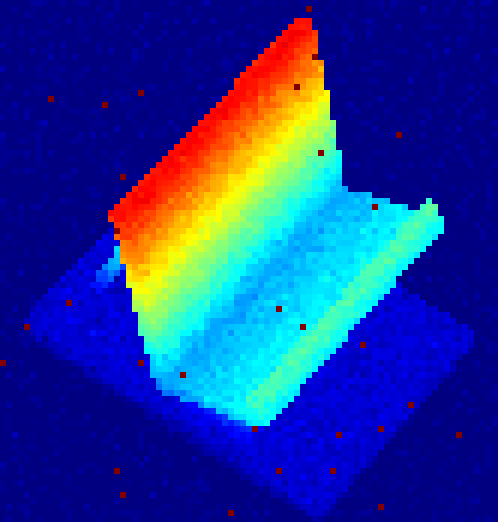

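View pics/ez_top.png

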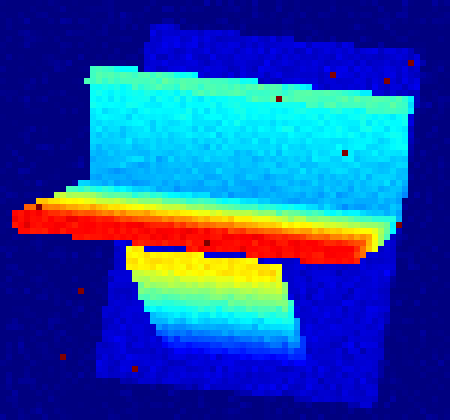

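```bash
cat >> h.py <<'E'
def easelT(x=.5056,y=.1816,yaw=-5.6):
    Rm=(R.from_euler('z',yaw,degrees=True)*R.from_euler('y',-20,degrees=True)).as_matrix()
    return np.array([x,y,.035]),Rm
def boxedges(o,Rm,lo,hi):
    c=np.array([[a,b,d] for a in (lo[0],hi[0]) for b in (lo[1],hi[1]) for d in (lo[2],hi[2])])
    E=[(i,j) for i in range(8) for j in range(i+1,8) if bin(i^j).count('1')==1]
    return o+c@Rm.T,E
def draw(im,n,o,Rm,lo,hi,col,off,f):
    c,E=boxedges(o,Rm,lo,hi);p=proj(n,c)
    for i,j in E:
        a,b=[tuple(np.round(((p[k]-off+.5)*f-.5)*8).astype(int).tolist()) for k in (i,j)]
        cv2.line(im,a,b,col,1,cv2.LINE_AA,3)
E
python3 - <<'E'
from h import *
o,Rm=easelT()
for n,(u0,u1,v0,v1),f in (("scene",(305,400,110,210),6),("top",(145,240,155,240),6.5)):
    p=cv2.imread(f"pics/{n}0.png")[v0:v1,u0:u1]
    im=cv2.resize(cv2.convertScaleAbs(p,alpha=1.8),None,fx=f,fy=f,interpolation=2)
    off=np.array([u0,v0])
    draw(im,n,o,Rm,(-.006,-.055,0),(0,.055,.075),(0,255,0),off,f)
    draw(im,n,o,Rm,(0,-.055,-.001),(.035,.055,0),(0,255,255),off,f)
    cv2.imwrite(f"pics/ov_{n}.png",im)
q=np.load("pics/easel_scene.npy")
for n in ("scene","top"):
    q=(np.load(f"pics/easel_{n}.npy")-o)@Rm
    b=q[(q[:,2]>.01)&(q[:,2]<.07)&(abs(q[:,0])<.004)];l=q[(abs(q[:,2])<.005)&(q[:,0]>.005)&(q[:,0]<.03)]
    t=q[(abs(q[:,2]-.075)<.004)&(q[:,0]>-.007)&(q[:,0]<.001)]
    print(n,len(b),b[:,0].mean(),"yawslope",np.degrees(np.polyfit(b[:,1],b[:,0],1)[0]),"tilt",np.degrees(np.polyfit(b[:,2],b[:,0],1)[0]),b[:,1].min(),b[:,1].max(),"ledge",len(l),l[:,2].mean(),l[:,1].min(),l[:,1].max(),"top",len(t),t.mean(0),t[:,1].min(),t[:,1].max())
E
```

```text
scene 878 -0.00012535449360567068 yawslope -0.0966743478993347 tilt -0.1672475893827483 -0.05631447667549422 0.057996339757961854 ledge 430 -0.00022466081790098542 -0.05731311370934496 0.05850323267741318 top 145 [-0.00212084 -0.00039904  0.07404901] -0.05494826733642734 0.05624677027098049
top 298 7.096447297010506e-05 yawslope 0.15278696422940488 tilt -0.12150008695276188 -0.05658224427643564 0.05362309409259679 ledge 634 -0.00017946862565244534 -0.056542742878187016 0.053068928212823975 top 201 [-0.00247461 -0.00140012  0.07468089] -0.056643708328986665 0.05293545023776625
```

View pics/ov_scene.png

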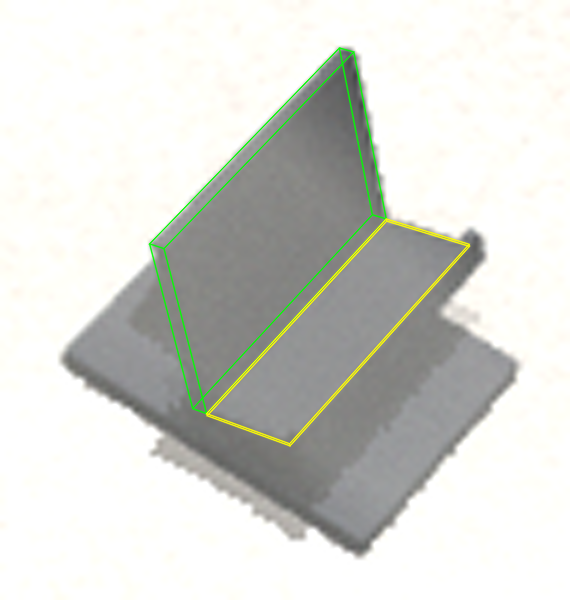

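View pics/ov_top.png

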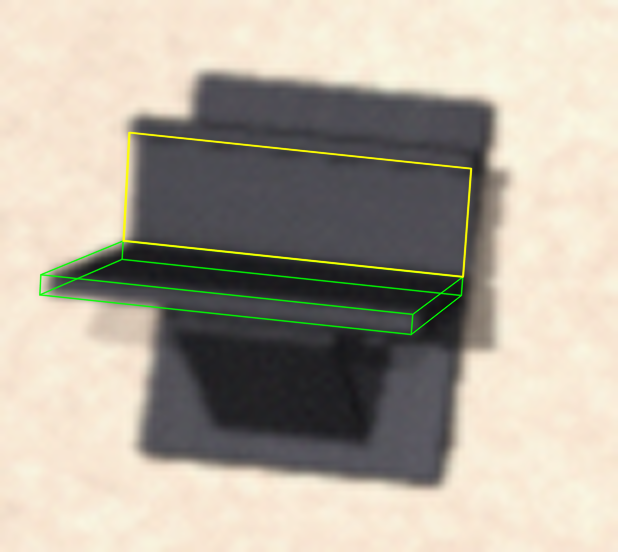

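```bash
cat >> h.py <<'E'
def rel(p0,q0,p1,R1):
    R0=R.from_quat(q0); t=R0.inv().apply(np.array(p1)-p0)*100
    r=(R0.inv()*R.from_matrix(R1)).as_rotvec(degrees=True)
    return t.round(2),r.round(2)
def axes(y,z):
    y=np.array(y,float);z=np.array(z,float);y/=np.linalg.norm(y);z-=y*(z@y);z/=np.linalg.norm(z)
    return np.stack([np.cross(y,z),y,z],1)
E
python3 - <<'E'
from h import *
s=ctrl.get_state();p,q=s['eef_pos'],s['tcp_rot']
print(R.from_quat(q).as_matrix().round(3))
yw=np.radians(.6)
for sg in (1,-1):
    A=axes((0,0,-1),(sg*np.cos(yw),sg*np.sin(yw),0))
    for P in ((.45,.35,.33),(.514,-.08,.30)):
        print(sg,P,rel(p,q,P,A))
E
```

```text
[[ 0.971 -0.001  0.239]
 [-0.239 -0.002  0.971]
 [-0.    -1.    -0.002]]
1 (0.45, 0.35, 0.33) (array([ 35.32,  -9.95, -22.71]), array([1.000e-01, 7.555e+01, 6.000e-02]))
1 (0.514, -0.08, 0.3) (array([ 51.83,  -6.87, -62.92]), array([1.000e-01, 7.555e+01, 6.000e-02]))
-1 (0.45, 0.35, 0.33) (array([ 35.32,  -9.95, -22.71]), array([ 6.0000e-02, -1.0445e+02, -1.1000e-01]))
-1 (0.514, -0.08, 0.3) (array([ 51.83,  -6.87, -62.92]), array([ 6.0000e-02, -1.0445e+02, -1.1000e-01]))
```

Call:
play_rows:
  steps:
    - {"tx": 2.9,"ty": -2,"tz": -1.9,"ay": 6}
    - {"tx": 5.9,"ty": -4,"tz": -3.8,"ay": 12}
    - {"tx": 8.8,"ty": -6,"tz": -5.7,"ay": 18}
    - {"tx": 11.8,"ty": -8,"tz": -7.6,"ay": 24}
    - {"tx": 14.7,"ty": -9,"tz": -9.5,"ay": 30,"claw": 4}
    - {"tx": 17.7,"ty": -10,"tz": -11.4,"ay": 36,"claw": 3}
    - {"tx": 20.6,"ty": -10,"tz": -13.2,"ay": 42,"claw": 3}
    - {"tx": 23.5,"ty": -10,"tz": -15.1,"ay": 48,"claw": 3}
    - {"tx": 26.5,"ty": -10,"tz": -17,"ay": 54,"claw": 3}
    - {"tx": 29.4,"ty": -10,"tz": -18.9,"ay": 60,"claw": 3}
    - {"tx": 32.4,"ty": -10,"tz": -20.8,"ay": 66,"claw": 3}
    - {"tx": 35.3,"ty": -10,"tz": -22.7,"ay": 72,"claw": 3}

```text
invalid input at $.steps[0]: expected keys claw, tx, ty, tz, ax, ay, az
```

```bash
python3 - <<'E'
from h import *
s=ctrl.get_state();p,q=s['eef_pos'],s['tcp_rot'];print(s['time'],p,s['qpos'].round(3),s['opening'])
yw=np.radians(.6)
A=axes((0,0,-1),(np.cos(yw),np.sin(yw),0))
print(rel(p,q,(.514,-.08,.25),A))
E
```

```text
0.15 [0.16140445 0.6548965  0.23021551] [ 1.179  0.287  1.578 -0.     1.279 -0.15 ] 0.9994252083852724
(array([ 51.83,  -1.87, -62.91]), array([1.000e-01, 7.555e+01, 6.000e-02]))
```

All keys are required in every row.

Call:
play_rows:
  steps:
    - {"claw": 8.5,"tx": 2.9,"ty": -2,"tz": -1.9,"ax": 0,"ay": 6,"az": 0}
    - {"claw": 8.5,"tx": 5.9,"ty": -4,"tz": -3.8,"ax": 0,"ay": 12,"az": 0}
    - {"claw": 8.5,"tx": 8.8,"ty": -6,"tz": -5.7,"ax": 0,"ay": 18,"az": 0}
    - {"claw": 8.5,"tx": 11.8,"ty": -8,"tz": -7.6,"ax": 0,"ay": 24,"az": 0}
    - {"claw": 4,"tx": 14.7,"ty": -9,"tz": -9.5,"ax": 0,"ay": 30,"az": 0}
    - {"claw": 3,"tx": 17.7,"ty": -10,"tz": -11.4,"ax": 0,"ay": 36,"az": 0}
    - {"claw": 3,"tx": 20.6,"ty": -10,"tz": -13.2,"ax": 0,"ay": 42,"az": 0}
    - {"claw": 3,"tx": 23.5,"ty": -10,"tz": -15.1,"ax": 0,"ay": 48,"az": 0}
    - {"claw": 3,"tx": 26.5,"ty": -10,"tz": -17,"ax": 0,"ay": 54,"az": 0}
    - {"claw": 3,"tx": 29.4,"ty": -10,"tz": -18.9,"ax": 0,"ay": 60,"az": 0}
    - {"claw": 3,"tx": 32.4,"ty": -10,"tz": -20.8,"ax": 0,"ay": 66,"az": 0}
    - {"claw": 3,"tx": 35.3,"ty": -10,"tz": -22.7,"ax": 0,"ay": 72,"az": 0}

```text
time: 1.15
eef_pos: [0.4508, 0.3489, 0.331]
tcp_rot: [0.517, -0.483, 0.483, -0.516]
contact_force: [0.0, -0.7, 0.1]
opening: 0.356
```

```bash
python3 - <<'E'
from h import *
s=ctrl.get_state();p,q=s['eef_pos'],s['tcp_rot'];print(s['time'],p,s['qpos'].round(3),s['opening'])
yw=np.radians(.6)
A=axes((0,0,-1),(np.cos(yw),np.sin(yw),0))
print(rel(p,q,(.514,-.08,.25),A))
E
```

```text
1.15 [0.45077018 0.34889378 0.33102264] [ 0.481 -0.005  1.721 -0.     1.426  0.414] 0.35567951266463477
(array([43.22,  8.11,  3.43]), array([0.02, 3.25, 0.01]))
```

Call:
play_rows:
  steps:
    - {"claw": 3,"tx": 3.6,"ty": 0.5,"tz": 0.3,"ax": 0,"ay": 0.5,"az": 0}
    - {"claw": 3,"tx": 7.2,"ty": 1,"tz": 0.6,"ax": 0,"ay": 1,"az": 0}
    - {"claw": 3,"tx": 10.8,"ty": 1.5,"tz": 0.9,"ax": 0,"ay": 1.5,"az": 0}
    - {"claw": 3,"tx": 14.4,"ty": 2,"tz": 1.2,"ax": 0,"ay": 2,"az": 0}
    - {"claw": 3,"tx": 18,"ty": 2.5,"tz": 1.5,"ax": 0,"ay": 2.5,"az": 0}
    - {"claw": 3,"tx": 21.6,"ty": 3,"tz": 1.8,"ax": 0,"ay": 3.2,"az": 0}
    - {"claw": 3,"tx": 25.2,"ty": 4,"tz": 2.1,"ax": 0,"ay": 3.2,"az": 0}
    - {"claw": 3,"tx": 28.8,"ty": 5,"tz": 2.4,"ax": 0,"ay": 3.2,"az": 0}
    - {"claw": 3,"tx": 32.4,"ty": 6,"tz": 2.7,"ax": 0,"ay": 3.2,"az": 0}
    - {"claw": 3,"tx": 36,"ty": 7,"tz": 3,"ax": 0,"ay": 3.2,"az": 0}
    - {"claw": 3,"tx": 39.6,"ty": 8,"tz": 3.3,"ax": 0,"ay": 3.2,"az": 0}
    - {"claw": 3,"tx": 43.2,"ty": 8.1,"tz": 3.4,"ax": 0,"ay": 3.2,"az": 0}

```text
time: 2.15
eef_pos: [0.5139, -0.0794, 0.2477]
tcp_rot: [0.505, -0.497, 0.495, -0.504]
contact_force: [-0.2, -0.4, 0.5]
opening: 0.353
```

```bash
python3 - <<'E'
from h import *
s=ctrl.get_state();p,q=s['eef_pos'],s['tcp_rot'];print(s['time'],p,s['qpos'].round(3),s['opening'])
im,d=cams.read_camera("wrist");cv2.imwrite("pics/w1.png",im)
m=cams.camera_model("wrist");T=m['tool_from_camera'];K=m['intrinsics']
v,u=np.mgrid[:420,:560]
P=np.stack([(u-K[0,2])/K[0,0]*d,(v-K[1,2])/K[1,1]*d,d],-1)
W=(P@T[:3,:3].T+T[:3,3])@R.from_quat(q).as_matrix().T+p
np.savez("pics/w1.npz",W=W,d=d)
hsv=cv2.cvtColor(im,cv2.COLOR_BGR2HSV)
H,S,V=[hsv[...,i].astype(int) for i in range(3)]
for c,mm in dict(red=(H<6)|(H>174),green=(H>50)&(H<80),blue=(H>105)&(H<130)).items():
    k=mm&(S>120)&(V>50)&(d>0)&(W[...,2]>.134)&(W[...,2]<.148)&(W[...,0]>.48)
    Q=W[k]
    if len(Q)<20: print(c,len(Q));continue
    r=cv2.minAreaRect((Q[:,:2]*1000).astype(np.float32));print(c,len(Q),Q.min(0).round(4),Q.max(0).round(4),r, Q[:,2].mean())
E
```

```text
2.15 [ 0.51390971 -0.07935034  0.24772422] [-0.349 -0.07   1.934  0.     1.282 -0.365] 0.3525864577088726
red 797 [ 0.5085 -0.1126  0.1363] [ 0.5165 -0.0432  0.1406] ((512.7415771484375, -77.8921890258789), (7.7370452880859375, 69.35991668701172), 1.1702399253845215) 0.1385895965599888
green 671 [ 0.5103 -0.1977  0.1346] [ 0.7535 -0.1281  0.1404] ((631.9210815429688, -161.6464385986328), (242.57591247558594, 69.59925842285156), 0.6058385372161865) 0.13838382728703363
blue 91 [ 0.5115 -0.2228  0.134 ] [ 0.5179 -0.2119  0.1398] ((514.6675415039062, -217.34632873535156), (6.29573392868042, 10.957857131958008), 1.0774115324020386) 0.13777460971744096
```

View pics/w1.png

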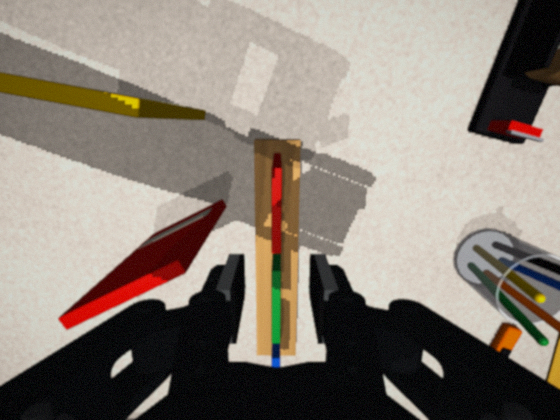

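```bash
python3 - <<'E'
from h import *
def dump(tag,W,im,d):
    hsv=cv2.cvtColor(im,cv2.COLOR_BGR2HSV);H,S,V=[hsv[...,i].astype(int) for i in range(3)]
    k=((H<6)|(H>174))&(S>120)&(V>40)&(d>0)&(W[...,0]<.497)&(W[...,0]>.3)&(W[...,1]<-.06)&(W[...,1]>-.25)
    for lo in (.11,.13,.15,.17,.18):
        Q=W[k&(W[...,2]>lo)&(W[...,2]<lo+.02)]
        if len(Q)>5:
            i=np.argsort(Q[:,0])[-6:];print(tag,lo,len(Q),np.median(Q[i],0).round(4),np.median(Q[np.argsort(Q[:,1])[-6:]],0).round(4))
z=np.load("pics/w1.npz");dump("wrist",z['W'],cv2.imread("pics/w1.png"),z['d'])
for n in("top","scene"):
    d=np.load(f"pics/{n}0.npy");dump(n,cloud(n,d),cv2.imread(f"pics/{n}0.png"),d)
E
```

```text
wrist 0.11 493 [ 0.4518 -0.1079  0.1213] [ 0.4467 -0.1001  0.123 ]
wrist 0.13 616 [ 0.4518 -0.1077  0.1385] [ 0.4469 -0.1002  0.1417]
wrist 0.15 774 [ 0.4519 -0.1084  0.1601] [ 0.4468 -0.1002  0.1644]
wrist 0.17 2706 [ 0.4517 -0.1083  0.1761] [ 0.4468 -0.1002  0.1775]
wrist 0.18 2242 [ 0.4514 -0.1083  0.182 ] [ 0.4468 -0.1005  0.1822]
top 0.11 6 [ 0.445  -0.1034  0.1219] [ 0.445  -0.1034  0.1219]
top 0.17 460 [ 0.4498 -0.1105  0.1853] [ 0.4453 -0.1042  0.185 ]
top 0.18 428 [ 0.4498 -0.1105  0.1853] [ 0.4458 -0.1045  0.1862]
scene 0.11 312 [ 0.4522 -0.1099  0.1185] [ 0.4512 -0.106   0.1131]
scene 0.13 328 [ 0.4528 -0.1098  0.1404] [ 0.4527 -0.1097  0.1433]
scene 0.15 349 [ 0.4523 -0.11    0.1553] [ 0.4515 -0.1064  0.1602]
scene 0.17 610 [ 0.4523 -0.1099  0.179 ] [ 0.446  -0.1034  0.1844]
scene 0.18 424 [ 0.4515 -0.1093  0.183 ] [ 0.446  -0.1034  0.1844]
```

```bash
python3 - <<'E'
from h import *
s=ctrl.get_state();p,q=s['eef_pos'],s['tcp_rot'];print(s['time'],p)
yw=np.radians(.8)
A=axes((0,0,-1),(np.cos(yw),np.sin(yw),0))
print(rel(p,q,(.513,-.077,.105),A))
E
```

```text
2.2 [ 0.51476054 -0.08511079  0.24845099]
(array([-0.87, 14.34, -0.13]), array([ 0.15, -0.1 ,  0.22]))
```

Call:
play_rows:
  steps:
    - {"claw": 3,"tx": 0,"ty": 2,"tz": 0,"ax": 0,"ay": 0,"az": 0}
    - {"claw": 3,"tx": 0,"ty": 4,"tz": 0,"ax": 0,"ay": 0,"az": 0}
    - {"claw": 3,"tx": 0,"ty": 5,"tz": 0,"ax": 0,"ay": 0,"az": 0}
    - {"claw": 3,"tx": 0,"ty": 5,"tz": 0,"ax": 0,"ay": 0,"az": 0}
    - {"claw": 3,"tx": 0,"ty": 5,"tz": 0,"ax": 0,"ay": 0,"az": 0}
    - {"claw": 3,"tx": 0,"ty": 5,"tz": 0,"ax": 0,"ay": 0,"az": 0}

```text
time: 2.7
eef_pos: [0.5157, -0.0778, 0.2015]
tcp_rot: [-0.504, 0.495, -0.496, 0.505]
contact_force: [-0.7, -0.4, 0.1]
opening: 0.353
```

```bash
cat >> h.py <<'E'
def wristcloud(name):
    s=ctrl.get_state();p,q=s['eef_pos'],s['tcp_rot']
    im,d=cams.read_camera("wrist");cv2.imwrite(f"pics/{name}.png",im)
    m=cams.camera_model("wrist");T=m['tool_from_camera'];K=m['intrinsics']
    v,u=np.mgrid[:420,:560]
    P=np.stack([(u-K[0,2])/K[0,0]*d,(v-K[1,2])/K[1,1]*d,d],-1)
    W=(P@T[:3,:3].T+T[:3,3])@R.from_quat(q).as_matrix().T+p
    return s,im,d,W
def redtop(im,d,W):
    hsv=cv2.cvtColor(im,cv2.COLOR_BGR2HSV);H,S,V=[hsv[...,i].astype(int) for i in range(3)]
    k=((H<6)|(H>174))&(S>120)&(V>50)&(d>0)&(W[...,2]>.134)&(W[...,2]<.148)&(W[...,0]>.48)&(W[...,0]<.55)
    Q=W[k];r=cv2.minAreaRect((Q[:,:2]*1000).astype(np.float32));return len(Q),Q.min(0).round(4),Q.max(0).round(4),r
E
python3 - <<'E'
from h import *
s,im,d,W=wristcloud("w2");print(s['time'],s['eef_pos'],abs(s['dq']).max(),redtop(im,d,W))
s2=ctrl.get_state();p,q=s['eef_pos'],s['tcp_rot'];print(s2['eef_pos'])
yw=np.radians(.8)
A=axes((0,0,-1),(np.cos(yw),np.sin(yw),0))
print(rel(p,q,(.513,-.077,.105),A))
E
```

```text
2.7 [ 0.51574265 -0.0777874   0.20149729] 0.010217562968564917 (1146, array([ 0.5089, -0.1132,  0.1341]), array([ 0.5169, -0.0432,  0.1403]), ((512.7669677734375, -78.22282409667969), (7.322710037231445, 69.90422058105469), 1.1092053651809692))
[ 0.51593167 -0.07785995  0.20184381]
(array([-0.09,  9.65, -0.29]), array([-0.1 ,  0.18,  0.04]))
```

View pics/w2.png

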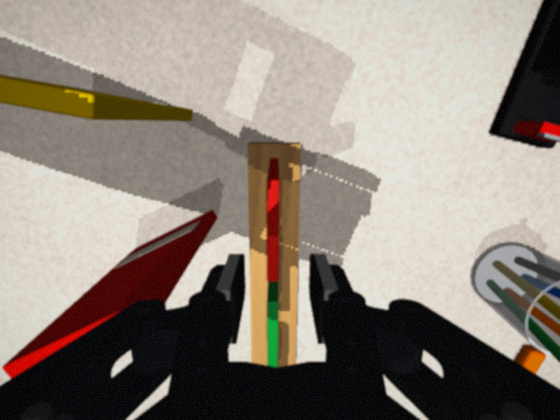

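Call:
play_rows:
  steps:
    - {"claw": 3,"tx": 0,"ty": 1.5,"tz": -0.3,"ax": 0,"ay": 0.2,"az": 0}
    - {"claw": 3,"tx": 0,"ty": 3.5,"tz": -0.3,"ax": 0,"ay": 0.2,"az": 0}
    - {"claw": 3,"tx": 0,"ty": 5.5,"tz": -0.3,"ax": 0,"ay": 0.2,"az": 0}
    - {"claw": 3,"tx": 0,"ty": 7.5,"tz": -0.3,"ax": 0,"ay": 0.2,"az": 0}
    - {"claw": 3,"tx": 0,"ty": 9,"tz": -0.3,"ax": 0,"ay": 0.2,"az": 0}
    - {"claw": 3,"tx": 0,"ty": 9.7,"tz": -0.3,"ax": 0,"ay": 0.2,"az": 0}
    - {"claw": 3,"tx": 0,"ty": 9.7,"tz": -0.3,"ax": 0,"ay": 0.2,"az": 0}
    - {"claw": 3,"tx": 0,"ty": 9.7,"tz": -0.3,"ax": 0,"ay": 0.2,"az": 0}

```text
time: 3.42
eef_pos: [0.5129, -0.0781, 0.1043]
tcp_rot: [-0.503, 0.496, -0.497, 0.504]
contact_force: [-1.0, -0.2, 0.0]
opening: 0.353
```

Call:
play_rows:
  grip_force: 30
  steps:
    - {"claw": 2,"tx": 0,"ty": 0,"tz": 0,"ax": 0,"ay": 0,"az": 0}
    - {"claw": 1.4,"tx": 0,"ty": 0,"tz": 0,"ax": 0,"ay": 0,"az": 0}
    - {"claw": 1,"tx": 0,"ty": 0,"tz": 0,"ax": 0,"ay": 0,"az": 0}
    - {"claw": 0.4,"tx": 0,"ty": 0,"tz": 0,"ax": 0,"ay": 0,"az": 0}
    - {"claw": 0.2,"tx": 0,"ty": 0,"tz": 0,"ax": 0,"ay": 0,"az": 0}
    - {"claw": 0.2,"tx": 0,"ty": 0,"tz": 0,"ax": 0,"ay": 0,"az": 0}
    - {"claw": 0.2,"tx": 0,"ty": 0,"tz": 0,"ax": 0,"ay": 0,"az": 0}
    - {"claw": 0.2,"tx": 0,"ty": 0,"tz": 0,"ax": 0,"ay": 0,"az": 0}

```text
time: 4.08
eef_pos: [0.513, -0.0783, 0.1046]
tcp_rot: [-0.503, 0.496, -0.497, 0.504]
contact_force: [-0.8, -0.7, 5.4]
opening: 0.087
```

```bash
python3 - <<'E'
from h import *
s=ctrl.get_state();print(s)
im,d=cams.read_camera("scene");cv2.imwrite("pics/s3.png",cv2.resize(im[150:380,150:400],None,fx=2.4,fy=2.4))
E
```

```text
{'time': 4.0833, 'qpos': array([-3.47222997e-01,  8.73605975e-02,  2.05655155e+00,  7.13247447e-05,
        9.95585629e-01, -3.60248578e-01]), 'dq': array([-0.0003034 , -0.00056804, -0.00070372, -0.00056665,  0.00108397,
        0.00014353]), 'joint_efforts': array([-1.50348167e-01, -2.60610384e+01, -2.29692596e+01, -2.87156546e-02,
       -1.40482611e-01, -2.94149380e-03]), 'eef_pos': array([ 0.51298883, -0.07832317,  0.10456309]), 'tcp_rot': array([-0.50290676,  0.49607864, -0.49740635,  0.50356498]), 'contact_force': array([-0.83088082, -0.72952958,  5.39762195]), 'wrist_torque': array([-0.00227453,  0.11536402, -0.00300703]), 'opening': 0.0873191027741259}
```

View pics/s3.png

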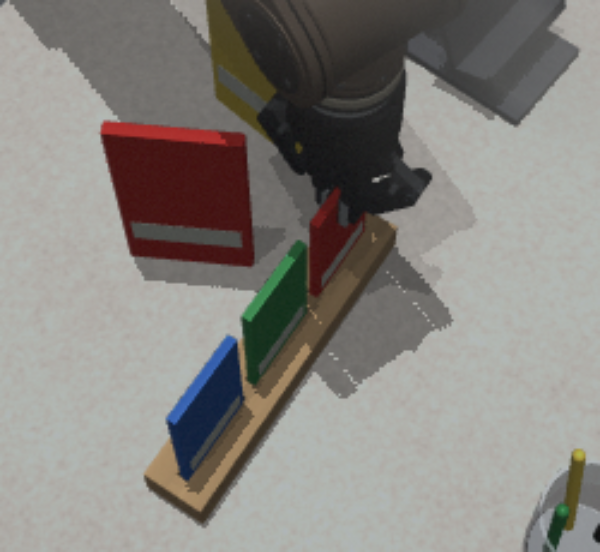

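Call:
play_rows:
  steps:
    - {"claw": 0.2,"tx": 0,"ty": -0.5,"tz": 0,"ax": 0,"ay": 0,"az": 0}
    - {"claw": 0.2,"tx": 0,"ty": -1.5,"tz": 0,"ax": 0,"ay": 0,"az": 0}
    - {"claw": 0.2,"tx": 0,"ty": -3,"tz": 0,"ax": 0,"ay": 0,"az": 0}
    - {"claw": 0.2,"tx": 0,"ty": -5,"tz": 0,"ax": 0,"ay": 0,"az": 0}
    - {"claw": 0.2,"tx": 0,"ty": -8,"tz": 0,"ax": 0,"ay": 0,"az": 0}
    - {"claw": 0.2,"tx": 0,"ty": -11,"tz": 0,"ax": 0,"ay": 0,"az": 0}
    - {"claw": 0.2,"tx": 0,"ty": -14,"tz": 0,"ax": 0,"ay": 0,"az": 0}
    - {"claw": 0.2,"tx": 0,"ty": -17,"tz": 0,"ax": 0,"ay": 0,"az": 0}
    - {"claw": 0.2,"tx": 0,"ty": -19,"tz": 0,"ax": 0,"ay": 0,"az": 0}
    - {"claw": 0.2,"tx": 0,"ty": -20,"tz": 0,"ax": 0,"ay": 0,"az": 0}
    - {"claw": 0.2,"tx": 0,"ty": -20,"tz": 0,"ax": 0,"ay": 0,"az": 0}
    - {"claw": 0.2,"tx": 0,"ty": -20,"tz": 0,"ax": 0,"ay": 0,"az": 0}

```text
time: 5.13
eef_pos: [0.5116, -0.0779, 0.3026]
tcp_rot: [0.503, -0.497, 0.496, -0.503]
contact_force: [-0.3, -0.4, -1.5]
opening: 0.093
```

```bash
cat >> h.py <<'E'
def goal(dx,dy,dz,ext=.0946,ang=0):
    o,Rm=easelT(.5056,.181,-5.6)
    if ang: Rm2=Rm@R.from_euler('y',ang,degrees=True).as_matrix()
    else: Rm2=Rm
    A=np.stack([-Rm2[:,1],-Rm2[:,2],Rm2[:,0]],1)
    return o+Rm@np.array([.004+dx,dy,dz])+Rm2[:,2]*ext, A
E
python3 - <<'E'
from h import *
s,im,d,W=wristcloud("w4");p,q=s['eef_pos'],s['tcp_rot'];print(s['time'],p,s['opening'],s['contact_force'],np.linalg.det(goal(0,0,0)[1]))
# plate in tool frame
T=cams.camera_model("wrist")['tool_from_camera']
t=(W-p)@R.from_quat(q).as_matrix()
hsv=cv2.cvtColor(im,cv2.COLOR_BGR2HSV);H,S,V=[hsv[...,i].astype(int) for i in range(3)]
k=((H<6)|(H>174))&(S>100)&(V>40)&(d>0)&(abs(t[...,2])<.02)&(t[...,1]<.12)
Q=t[k];print(len(Q),np.percentile(Q,[0,2,50,98,100],axis=0).round(4))
for dz in (.1,.03): 
    P,A=goal(.006,0,dz);print(P,rel(p,q,P,A))
E
```

```text
5.1333 [ 0.51161352 -0.07790557  0.3025911 ] 0.09263678369742108 [-0.25911782 -0.38971304 -1.49868411] 1.0000000000000004
3788 [[-0.0353 -0.0743 -0.0055]
 [-0.035  -0.0354 -0.0041]
 [-0.0152 -0.0339 -0.0003]
 [ 0.0202  0.0557  0.0033]
 [ 0.0228  0.0858  0.0047]]
[0.44871261 0.18657786 0.22128439] (array([-26.53,   8.15,  -5.94]), array([20.05,  6.28, -1.12]))
[0.47253976 0.18424159 0.1555059 ] (array([-26.26,  14.72,  -3.55]), array([20.05,  6.28, -1.12]))
```

View pics/w4.png

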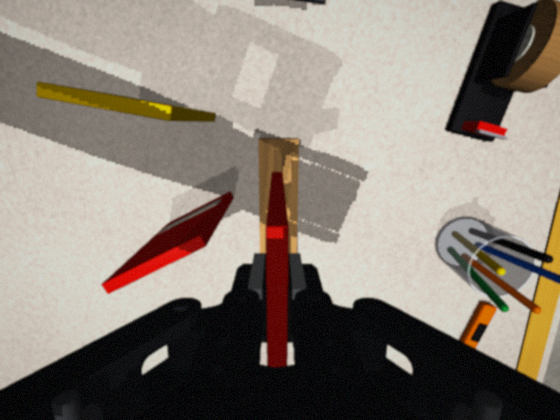

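Call:
play_rows:
  steps:
    - {"claw": 0.2,"tx": -1.5,"ty": 0,"tz": 0,"ax": 1,"ay": 0.3,"az": 0}
    - {"claw": 0.2,"tx": -4,"ty": 0,"tz": 0,"ax": 3,"ay": 0.9,"az": -0.2}
    - {"claw": 0.2,"tx": -7,"ty": 0,"tz": -0.5,"ax": 5,"ay": 1.6,"az": -0.3}
    - {"claw": 0.2,"tx": -10,"ty": 0,"tz": -1,"ax": 7.5,"ay": 2.3,"az": -0.4}
    - {"claw": 0.2,"tx": -13,"ty": 0,"tz": -2,"ax": 10,"ay": 3.1,"az": -0.5}
    - {"claw": 0.2,"tx": -16,"ty": 0.5,"tz": -3,"ax": 12.5,"ay": 3.9,"az": -0.7}
    - {"claw": 0.2,"tx": -19,"ty": 1.5,"tz": -4,"ax": 15,"ay": 4.7,"az": -0.8}
    - {"claw": 0.2,"tx": -22,"ty": 3.5,"tz": -5,"ax": 17.5,"ay": 5.5,"az": -1}
    - {"claw": 0.2,"tx": -24.5,"ty": 5.5,"tz": -5.5,"ax": 19,"ay": 6,"az": -1.1}
    - {"claw": 0.2,"tx": -26,"ty": 7.2,"tz": -5.9,"ax": 20,"ay": 6.3,"az": -1.1}
    - {"claw": 0.2,"tx": -26.5,"ty": 8,"tz": -5.9,"ax": 20,"ay": 6.3,"az": -1.1}
    - {"claw": 0.2,"tx": -26.5,"ty": 8.1,"tz": -5.9,"ax": 20,"ay": 6.3,"az": -1.1}

```text
time: 6.18
eef_pos: [0.4469, 0.1866, 0.2175]
tcp_rot: [0.389, -0.426, 0.605, -0.549]
contact_force: [0.1, -0.2, -1.1]
opening: 0.087
```

Call:
play_rows:
  steps:
    - {"claw": 0.2,"tx": 0,"ty": 0,"tz": 0,"ax": 0,"ay": 0,"az": 0}
    - {"claw": 0.2,"tx": 0,"ty": 0,"tz": 0,"ax": 0,"ay": 0,"az": 0}
    - {"claw": 0.2,"tx": 0,"ty": 0,"tz": 0,"ax": 0,"ay": 0,"az": 0}

```text
time: 6.43
eef_pos: [0.4509, 0.1854, 0.2237]
tcp_rot: [0.384, -0.425, 0.608, -0.55]
contact_force: [-0.5, 0.6, -0.6]
opening: 0.094
```

```bash
python3 - <<'E'
from h import *
s,im,d,W=wristcloud("w5");p,q=s['eef_pos'],s['tcp_rot'];print(s['time'],p,s['qpos'].round(3),abs(s['dq']).max(),s['contact_force'])
np.savez("pics/w5.npz",W=W,d=d)
for dz in (.1,.03,.004): 
    P,A=goal(.005,0,dz);print(P,rel(p,q,P,A))
for n in("scene","top"):
    im,d=cams.read_camera(n);cv2.imwrite(f"pics/{n}5.png",im);np.save(f"pics/{n}5.npy",d)
im=cv2.imread("pics/scene5.png");cv2.imwrite("pics/s5c.png",cv2.resize(im[60:260,260:440],None,fx=3,fy=3,interpolation=2))
im=cv2.imread("pics/top5.png");cv2.imwrite("pics/t5c.png",cv2.resize(im[100:300,120:320],None,fx=3,fy=3,interpolation=2))
E
```

```text
6.4333 [0.45092313 0.18536752 0.22365375] [ 0.241 -0.307  2.207 -0.145  0.913  0.411] 0.004290986809759482 [-0.50470356  0.58550163 -0.57521415]
[0.4477774  0.18666956 0.22094237] (array([-0.1 ,  0.14, -0.4 ]), array([-0.12, -0.12,  0.01]))
[0.47160455 0.18433328 0.15516388] (array([-0.1 ,  7.14, -0.41]), array([-0.12, -0.12,  0.01]))
[0.48045463 0.18346552 0.13073187] (array([-0.1 ,  9.74, -0.42]), array([-0.12, -0.12,  0.01]))
```

View pics/s5c.png

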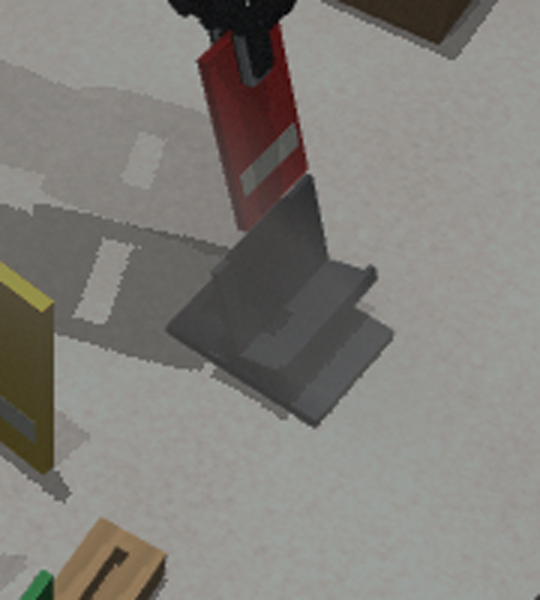

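View pics/t5c.png

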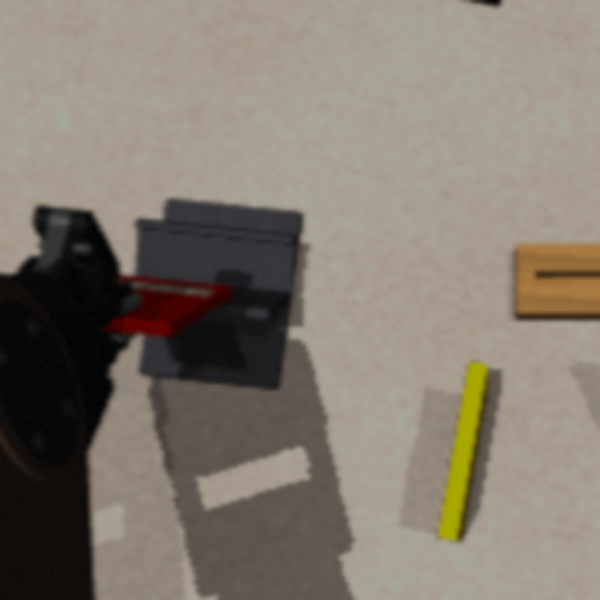

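View pics/w5.png

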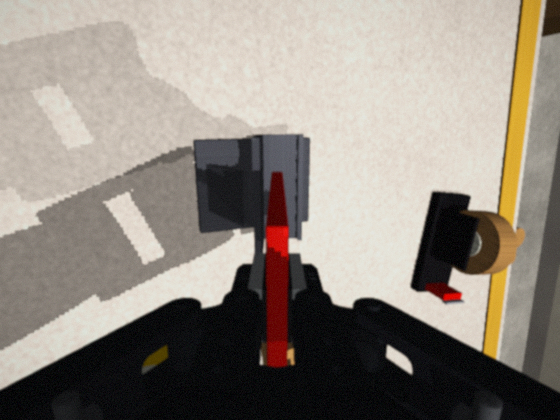

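```bash
python3 - <<'E'
from h import *
z=np.load("pics/w5.npz");W=z['W'];d=z['d'];im=cv2.imread("pics/w5.png")
o,Rm=easelT(.5056,.181)
e=(W-o)@Rm
ok=(d>0)&(im.max(2)<110)
top=ok&(abs(e[...,2]-.075)<.005)&(e[...,0]>-.012)&(e[...,0]<.006)
led=ok&(abs(e[...,2])<.006)&(e[...,0]>.006)&(e[...,0]<.03)&(abs(e[...,1])<.08)
lip=ok&(abs(e[...,2]-.006)<.003)&(e[...,0]>.034)&(e[...,0]<.045)&(abs(e[...,1])<.08)
for n,k in (("top",top),("ledge",led),("lip",lip)):
    q=e[k];print(n,len(q),np.percentile(q,[0,1,50,99,100],axis=0).round(4).tolist())
q=e[top];
if len(q)>20: print("yaw",np.degrees(np.polyfit(q[:,1],q[:,0],1)[0]))
q=e[lip];
if len(q)>20: print("yaw lip",np.degrees(np.polyfit(q[:,1],q[:,0],1)[0]))
q=e[led];print("ledge z fit",np.polyfit(q[:,0],q[:,2],1))
# plate in scene image: red face
for n in("scene","top"):
    im=cv2.imread(f"pics/{n}5.png");d=np.load(f"pics/{n}5.npy");E=(cloud(n,d)-o)@Rm
    hsv=cv2.cvtColor(im,cv2.COLOR_BGR2HSV);H,S,V=[hsv[...,i].astype(int) for i in range(3)]
    k=((H<6)|(H>174))&(S>90)&(V>40)&(d>0)&(abs(E[...,1])<.06)&(E[...,2]>.03)&(abs(E[...,0])<.04)
    Q=E[k];print(n,len(Q),np.percentile(Q,[0,2,50,98,100],axis=0).round(4).tolist())
E
```

```text
top 855 [[-0.0073, -0.0403, 0.0704], [-0.0072, -0.0385, 0.0716], [-0.0041, 0.0132, 0.074], [-0.0013, 0.0559, 0.0757], [-0.0011, 0.0566, 0.0763]]
ledge 1297 [[0.006, -0.0516, -0.0034], [0.0069, -0.0475, -0.0026], [0.0225, 0.0265, -0.001], [0.0299, 0.0545, 0.0008], [0.03, 0.0556, 0.0014]]
lip 427 [[0.034, -0.0511, 0.0031], [0.034, -0.05, 0.0034], [0.0362, 0.0048, 0.005], [0.0387, 0.0548, 0.0068], [0.0387, 0.0557, 0.0073]]
yaw -0.2055878970721485
yaw lip 0.10808826944394477
ledge z fit [ 0.00347174 -0.00101647]
scene 1001 [[0.0034, -0.0384, 0.1014], [0.0123, -0.0366, 0.1059], [0.0172, -0.0092, 0.1764], [0.0195, 0.0309, 0.2314], [0.0237, 0.0343, 0.2367]]
top 449 [[0.0029, -0.0387, 0.1019], [0.0095, -0.0384, 0.1049], [0.017, -0.024, 0.1855], [0.0177, 0.0198, 0.2327], [0.0233, 0.0269, 0.2335]]
```

Call:
play_rows:
  steps:
    - {"claw": 0.2,"tx": -0.2,"ty": 1,"tz": -0.4,"ax": -0.1,"ay": -0.1,"az": 0}
    - {"claw": 0.2,"tx": -0.2,"ty": 2.5,"tz": -0.4,"ax": -0.1,"ay": -0.1,"az": 0}
    - {"claw": 0.2,"tx": -0.2,"ty": 4,"tz": -0.4,"ax": -0.1,"ay": -0.1,"az": 0}
    - {"claw": 0.2,"tx": -0.2,"ty": 5.5,"tz": -0.4,"ax": -0.1,"ay": -0.1,"az": 0}
    - {"claw": 0.2,"tx": -0.2,"ty": 7,"tz": -0.4,"ax": -0.1,"ay": -0.1,"az": 0}
    - {"claw": 0.2,"tx": -0.2,"ty": 8,"tz": -0.4,"ax": -0.1,"ay": -0.1,"az": 0}
    - {"claw": 0.2,"tx": -0.2,"ty": 8.8,"tz": -0.4,"ax": -0.1,"ay": -0.1,"az": 0}
    - {"claw": 0.2,"tx": -0.2,"ty": 9.3,"tz": -0.4,"ax": -0.1,"ay": -0.1,"az": 0}
    - {"claw": 0.2,"tx": -0.2,"ty": 9.3,"tz": -0.4,"ax": -0.1,"ay": -0.1,"az": 0}
    - {"claw": 0.2,"tx": -0.2,"ty": 9.3,"tz": -0.4,"ax": -0.1,"ay": -0.1,"az": 0}
    - {"claw": 0.2,"tx": -0.2,"ty": 9.3,"tz": -0.4,"ax": -0.1,"ay": -0.1,"az": 0}

```text
time: 7.5
eef_pos: [0.4782, 0.1856, 0.1344]
tcp_rot: [0.386, -0.425, 0.606, -0.551]
contact_force: [-0.1, -0.9, -0.9]
opening: 0.092
```

```bash
cat > look.py <<'E'
import sys
from h import *
tag=sys.argv[1]
s=ctrl.get_state();p,q=s['eef_pos'],s['tcp_rot'];print(s['time'],p,abs(s['dq']).max(),s['contact_force'].round(2),s['opening'])
P,A=goal(0,0,0);print("to nominal seat:",rel(p,q,P,A))
o,Rm=easelT(.5056,.181)
for n in("scene","top"):
    im,d=cams.read_camera(n);E=(cloud(n,d)-o)@Rm
    hsv=cv2.cvtColor(im,cv2.COLOR_BGR2HSV);H,S,V=[hsv[...,i].astype(int) for i in range(3)]
    k=((H<6)|(H>174))&(S>90)&(V>40)&(d>0)&(abs(E[...,1])<.06)&(E[...,2]>.0)&(abs(E[...,0])<.04)
    Q=E[k];print(n,len(Q),np.percentile(Q,[1,50,99],axis=0).round(4).tolist())
    # front face: x slope along z, y
    F=Q[(Q[:,2]>.02)&(Q[:,2]<.12)]
    if len(F)>50:
        c=np.linalg.lstsq(np.c_[F[:,1],F[:,2],np.ones(len(F))],F[:,0],rcond=None)[0];print(" face x at seat, yaw,tilt deg",c[2].round(4),np.degrees(c[:2]).round(2))
    ob=(d>0)&(im.max(2)<120)&(S<80)&(abs(E[...,0]-.02)<.012)&(abs(E[...,2])<.004)&(abs(E[...,1])<.07)
    b=E[ob]; 
    if len(b): print(" ledge y",np.percentile(b[:,1],[0.5,99.5]).round(4))
    u0,u1,v0,v1=(300,420,70,210) if n=="scene" else (130,250,130,250)
    cv2.imwrite(f"pics/{n}{tag}.png",cv2.resize(cv2.convertScaleAbs(im[v0:v1,u0:u1],alpha=1.5),None,fx=4,fy=4,interpolation=2))
E
python3 look.py 6
```

```text
7.5 [0.47824085 0.18561036 0.13438405] 0.006679153976397089 [-0.05 -0.92 -0.87] 0.09202210313070952
to nominal seat: (array([ 0.19,  0.83, -0.4 ]), array([ 0.  ,  0.08, -0.03]))
scene 212 [[0.0059, -0.0308, 0.0425], [0.012, 0.0234, 0.0897], [0.0151, 0.0364, 0.1392]]
 face x at seat, yaw,tilt deg 0.0124 [-0.75  0.09]
 ledge y [-0.0546  0.056 ]
top 320 [[-0.0127, -0.0357, 0.0026], [0.0123, -0.0212, 0.0922], [0.0129, 0.0209, 0.1401]]
 face x at seat, yaw,tilt deg 0.0106 [-1.24  0.1 ]
 ledge y [-0.0555  0.0333]
```

View pics/scene6.png

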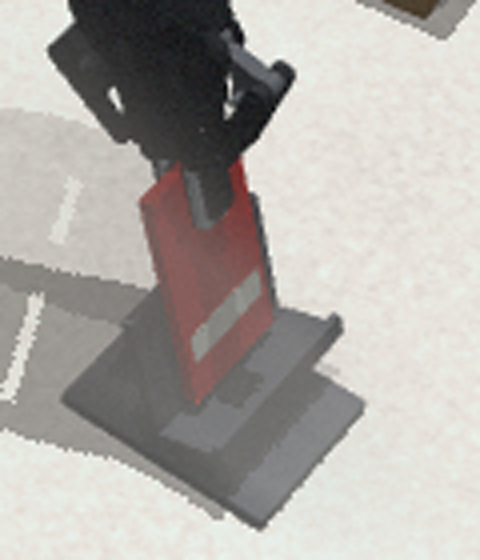

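View pics/top6.png

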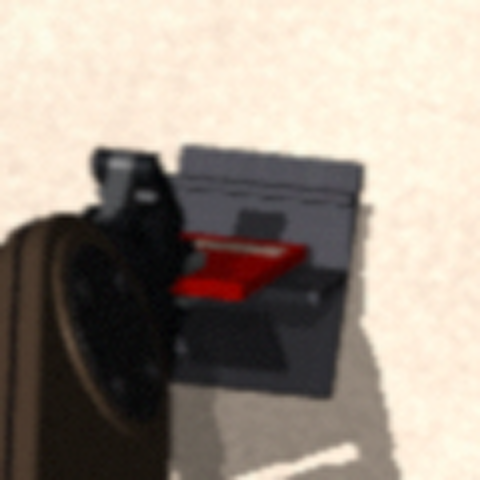

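Call:
play_rows:
  steps:
    - {"claw": 0.2,"tx": 0,"ty": 0.3,"tz": 0,"ax": 0,"ay": 0,"az": 0}
    - {"claw": 0.2,"tx": 0,"ty": 0.5,"tz": -0.1,"ax": 0,"ay": 0,"az": 0}
    - {"claw": 0.2,"tx": 0,"ty": 0.6,"tz": -0.2,"ax": 0,"ay": 0,"az": 0}
    - {"claw": 0.2,"tx": 0,"ty": 0.7,"tz": -0.3,"ax": 0,"ay": 0,"az": 0}
    - {"claw": 0.2,"tx": 0,"ty": 0.7,"tz": -0.3,"ax": 0,"ay": 0,"az": 0}
    - {"claw": 0.2,"tx": 0,"ty": 0.7,"tz": -0.3,"ax": 0,"ay": 0,"az": 0}
    - {"claw": 0.2,"tx": 0,"ty": 0.7,"tz": -0.3,"ax": 0,"ay": 0,"az": 0}

```text
time: 8.18
eef_pos: [0.4774, 0.1855, 0.126]
tcp_rot: [0.386, -0.425, 0.606, -0.55]
contact_force: [0.5, -0.9, -0.3]
opening: 0.092
```

```bash
python3 look.py 7
```

```text
8.1833 [0.47735042 0.18548653 0.12596378] 0.0022868828504313803 [ 0.46 -0.86 -0.31] 0.09173202027865443
to nominal seat: (array([ 0.17,  0.06, -0.03]), array([ 0.08,  0.08, -0.  ]))
scene 151 [[0.003, -0.0285, 0.0213], [0.0082, 0.0261, 0.0831], [0.011, 0.0353, 0.1319]]
 face x at seat, yaw,tilt deg 0.0087 [-2.8   0.85]
 ledge y [-0.0543  0.0556]
top 314 [[-0.0151, -0.0359, 0.0007], [0.0086, -0.0211, 0.0852], [0.0094, 0.0229, 0.1325]]
 face x at seat, yaw,tilt deg 0.0054 [-0.33  1.47]
 ledge y [-0.0556  0.0325]
```

Call:
play_rows:
  steps:
    - {"claw": 0.2,"tx": 0,"ty": 0.1,"tz": 0,"ax": 0,"ay": 0,"az": 0}
    - {"claw": 0.2,"tx": 0,"ty": 0.15,"tz": -0.05,"ax": 0,"ay": 0,"az": 0}
    - {"claw": 0.2,"tx": 0,"ty": 0.15,"tz": -0.1,"ax": 0,"ay": 0,"az": 0}
    - {"claw": 0.2,"tx": 0,"ty": 0.15,"tz": -0.1,"ax": 0,"ay": 0,"az": 0}
    - {"claw": 0.2,"tx": 0,"ty": 0.15,"tz": -0.1,"ax": 0,"ay": 0,"az": 0}

```text
time: 8.7
eef_pos: [0.4777, 0.1856, 0.1255]
tcp_rot: [0.386, -0.424, 0.607, -0.551]
contact_force: [-2.5, -0.0, 5.9]
opening: 0.086
```

```bash
python3 look.py 8
```

```text
8.7 [0.47771662 0.18561056 0.12547171] 0.00435927300023878 [-2.51 -0.02  5.9 ] 0.08643677985797485
to nominal seat: (array([ 0.19,  0.01, -0.04]), array([-0.03,  0.08, -0.02]))
scene 159 [[0.0015, -0.0284, 0.0465], [0.0086, 0.0266, 0.0814], [0.0106, 0.0358, 0.1312]]
 face x at seat, yaw,tilt deg 0.0092 [-1.94  0.27]
 ledge y [-0.0545  0.0555]
top 322 [[-0.015, -0.0358, 0.0013], [0.0087, -0.0213, 0.081], [0.0096, 0.0214, 0.1318]]
 face x at seat, yaw,tilt deg 0.0063 [0.13 1.02]
 ledge y [-0.0553  0.0327]
```

View pics/scene8.png

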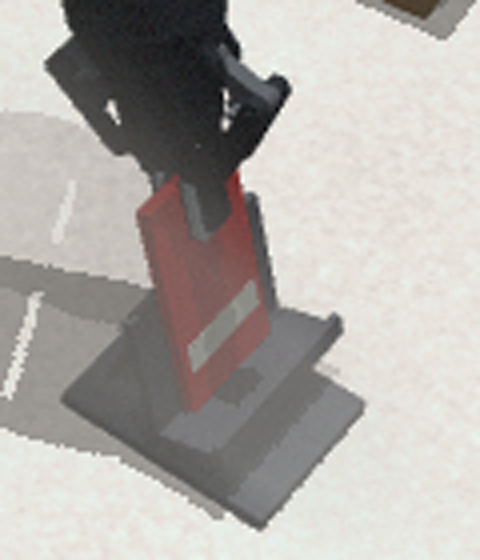

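Call:
play_rows:
  steps:
    - {"claw": 0.2,"tx": 0,"ty": 0,"tz": -0.1,"ax": 0,"ay": 0,"az": 0}
    - {"claw": 0.2,"tx": 0,"ty": 0,"tz": -0.15,"ax": 0,"ay": 0,"az": 0}
    - {"claw": 0.2,"tx": 0,"ty": 0,"tz": -0.15,"ax": 0,"ay": 0,"az": 0}
    - {"claw": 0.2,"tx": 0,"ty": 0,"tz": -0.15,"ax": 0,"ay": 0,"az": 0}

```text
time: 9.13
eef_pos: [0.4771, 0.1857, 0.1253]
tcp_rot: [0.385, -0.424, 0.607, -0.551]
contact_force: [0.2, -1.2, 6.1]
opening: 0.092
```

```bash
python3 look.py 9
```

```text
9.1333 [0.47712    0.18571089 0.12525677] 0.0028011846855222587 [ 0.2  -1.25  6.12] 0.09191693736299661
to nominal seat: (array([0.19, 0.01, 0.02]), array([-0.17,  0.1 , -0.05]))
scene 162 [[0.0016, -0.0301, 0.0411], [0.0081, 0.026, 0.0816], [0.0151, 0.0369, 0.1364]]
 face x at seat, yaw,tilt deg 0.0088 [-1.37  0.13]
 ledge y [-0.0545  0.0555]
top 321 [[-0.0155, -0.0356, 0.0011], [0.0083, -0.0211, 0.0804], [0.0093, 0.0216, 0.1317]]
 face x at seat, yaw,tilt deg 0.006 [-1.88  0.36]
 ledge y [-0.0557  0.0331]
```

Call:
play_rows:
  steps:
    - {"claw": 0.9,"tx": 0,"ty": 0,"tz": 0,"ax": 0,"ay": 0,"az": 0}
    - {"claw": 1.1,"tx": 0,"ty": 0,"tz": 0,"ax": 0,"ay": 0,"az": 0}
    - {"claw": 1.4,"tx": 0,"ty": 0,"tz": 0,"ax": 0,"ay": 0,"az": 0}
    - {"claw": 1.8,"tx": 0,"ty": 0,"tz": 0,"ax": 0,"ay": 0,"az": 0}
    - {"claw": 2.4,"tx": 0,"ty": 0,"tz": 0,"ax": 0,"ay": 0,"az": 0}
    - {"claw": 3,"tx": 0,"ty": 0,"tz": 0,"ax": 0,"ay": 0,"az": 0}
    - {"claw": 3.4,"tx": 0,"ty": 0,"tz": 0,"ax": 0,"ay": 0,"az": 0}
    - {"claw": 3.4,"tx": 0,"ty": 0,"tz": 0,"ax": 0,"ay": 0,"az": 0}
    - {"claw": 3.4,"tx": 0,"ty": 0,"tz": 0,"ax": 0,"ay": 0,"az": 0}

```text
time: 9.98
eef_pos: [0.4754, 0.1857, 0.1236]
tcp_rot: [0.386, -0.425, 0.606, -0.55]
contact_force: [0.4, 0.7, -0.1]
opening: 0.398
```

```bash
python3 look.py 10
```

```text
9.9833 [0.4754482  0.1856668  0.12359468] 0.00171234464394067 [ 0.4   0.67 -0.09] 0.3983761467120433
to nominal seat: (array([ 0.17, -0.09,  0.23]), array([ 0.1 ,  0.08, -0.  ]))
scene 174 [[0.0005, -0.0314, 0.0415], [0.0074, 0.0015, 0.1184], [0.0127, 0.0356, 0.1324]]
 face x at seat, yaw,tilt deg 0.0076 [0.31 0.29]
 ledge y [-0.0545  0.055 ]
top 344 [[-0.0163, -0.0356, 0.0022], [0.0078, -0.0196, 0.0866], [0.0093, 0.0087, 0.1318]]
 face x at seat, yaw,tilt deg 0.0044 [-3.23  0.87]
 ledge y [-0.0555  0.0279]
```

View pics/scene10.png

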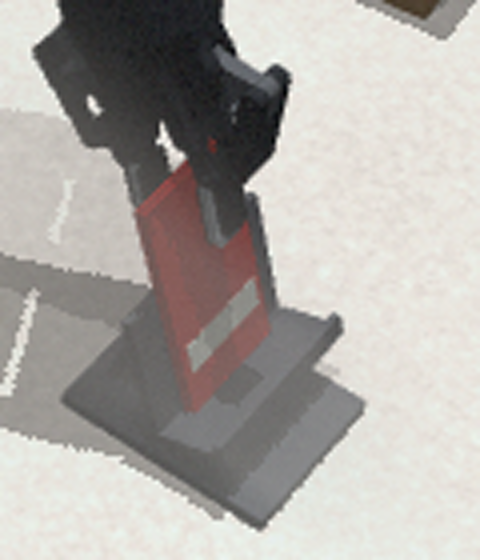

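Call:
play_rows:
  steps:
    - {"claw": 3.4,"tx": 0,"ty": -0.5,"tz": 0.2,"ax": 0,"ay": 0,"az": 0}
    - {"claw": 3.4,"tx": 0,"ty": -1.5,"tz": 0.2,"ax": 0,"ay": 0,"az": 0}
    - {"claw": 3.4,"tx": 0,"ty": -2.5,"tz": 0.2,"ax": 0,"ay": 0,"az": 0}
    - {"claw": 3.4,"tx": 0,"ty": -4,"tz": 0.2,"ax": 0,"ay": 0,"az": 0}
    - {"claw": 3.4,"tx": 0,"ty": -5.5,"tz": 0.2,"ax": 0,"ay": 0,"az": 0}
    - {"claw": 3.4,"tx": 0,"ty": -7.5,"tz": 0.2,"ax": 0,"ay": 0,"az": 0}
    - {"claw": 3.4,"tx": 0,"ty": -9.5,"tz": 0.2,"ax": 0,"ay": 0,"az": 0}
    - {"claw": 3.4,"tx": 0,"ty": -11,"tz": 0.2,"ax": 0,"ay": 0,"az": 0}
    - {"claw": 3.4,"tx": 0,"ty": -12,"tz": 0.2,"ax": 0,"ay": 0,"az": 0}
    - {"claw": 3.4,"tx": 0,"ty": -12,"tz": 0.2,"ax": 0,"ay": 0,"az": 0}
    - {"claw": 3.4,"tx": 0,"ty": -12,"tz": 0.2,"ax": 0,"ay": 0,"az": 0}

```text
time: 11.0
eef_pos: [0.4368, 0.1896, 0.2381]
tcp_rot: [0.385, -0.425, 0.606, -0.551]
contact_force: [0.1, -0.3, -1.3]
opening: 0.396
```

```bash
python3 look.py 11; python3 - <<'E'
from h import *
s,im,d,W=wristcloud("w11")
im,d=cams.read_camera("scene");cv2.imwrite("pics/s11full.png",im)
E
```

```text
11.0 [0.43680664 0.18960172 0.23811066] 0.03132038772036413 [ 0.14 -0.3  -1.27] 0.396079124763986
to nominal seat: (array([ 0.19, 12.  , -0.04]), array([-0.02,  0.08, -0.05]))
scene 400 [[0.0, -0.0294, 0.0459], [0.0074, 0.0197, 0.1081], [0.0105, 0.0358, 0.1317]]
 face x at seat, yaw,tilt deg 0.01 [-1.36 -1.07]
 ledge y [-0.0537  0.0554]
top 574 [[-0.0166, -0.0353, 0.0024], [0.0078, -0.0067, 0.0915], [0.0216, 0.0327, 0.2174]]
 face x at seat, yaw,tilt deg 0.004 [0.42 2.02]
 ledge y [-0.0555  0.0532]
```

View pics/scene11.png

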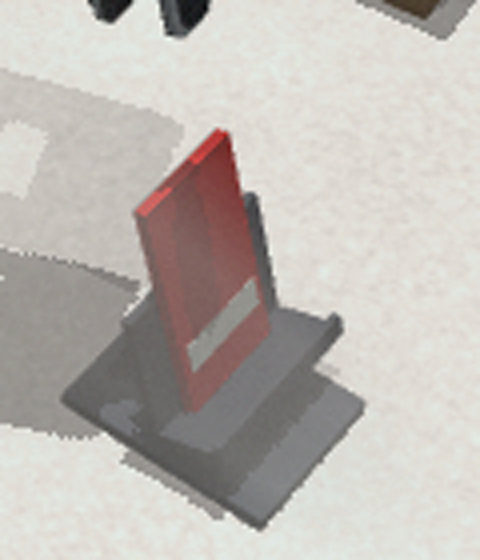

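View pics/w11.png

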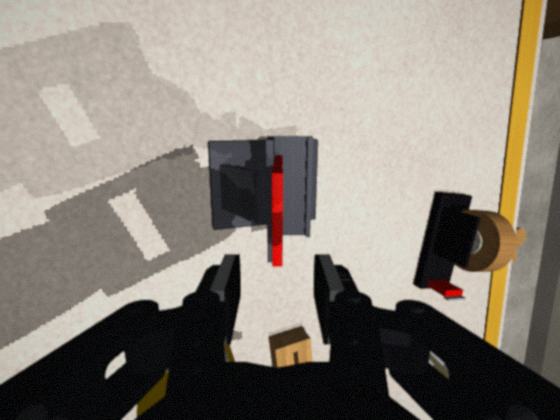

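View pics/s11full.png

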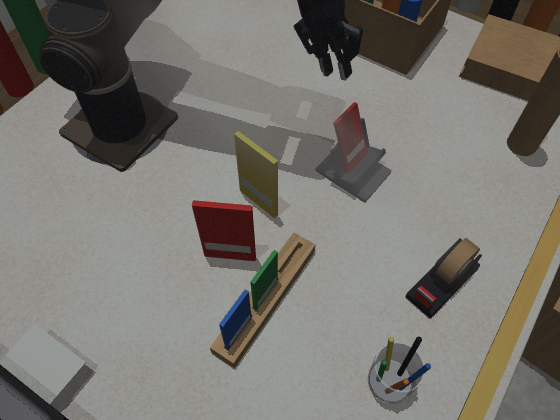

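```bash
python3 - <<'E'
from h import *
o,Rm=easelT(.5056,.181)
for n,(u0,u1,v0,v1),f in (("scene",(305,400,90,210),5),("top",(145,240,145,240),6)):
    im,d=cams.read_camera(n);E=(cloud(n,d)-o)@Rm
    hsv=cv2.cvtColor(im,cv2.COLOR_BGR2HSV);H,S,V=[hsv[...,i].astype(int) for i in range(3)]
    k=((H<8)|(H>172))&(S>60)&(V>40)&(d>0)&(E[...,2]>.02)&(E[...,2]<.14)&(abs(E[...,0])<.02)
    for lo in (.03,.06,.09,.118):
        Q=E[k&(E[...,2]>lo)&(E[...,2]<lo+.03)];
        if len(Q)>10: print(n,lo,len(Q),np.percentile(Q[:,1],[1,99]).round(4),"ctr",np.percentile(Q[:,1],[1,99]).mean().round(4),np.percentile(Q[:,0],[5,50,95]).round(4))
    b=(d>0)&(S<90)&(abs(E[...,0]+.003)<.006)&(abs(E[...,2]-.068)<.009)
    print(" back y",np.percentile(E[b][:,1],[.5,99.5]).round(4))
    im=cv2.resize(cv2.convertScaleAbs(im[v0:v1,u0:u1],alpha=1.6),None,fx=f,fy=f,interpolation=2);off=np.array([u0,v0])
    draw(im,n,o,Rm,(0,-.035,0),(.008,.035,.13),(255,255,0),off,f)
    draw(im,n,o,Rm,(-.006,-.055,0),(0,.055,.075),(0,255,0),off,f)
    cv2.imwrite(f"pics/fin_{n}.png",im)
print(ctrl.get_state()['time'])
E
```

```text
scene 0.03 238 [-0.3028  0.0411] ctr -0.1308 [-0.0177  0.0076  0.0096]
scene 0.06 434 [-0.3093  0.036 ] ctr -0.1367 [-0.0162  0.0071  0.0094]
scene 0.09 505 [-0.3156  0.0354] ctr -0.1401 [-0.0155  0.0071  0.0103]
scene 0.118 398 [-0.3204  0.0344] ctr -0.143 [-0.0164  0.0062  0.0166]
 back y [-0.0544  0.0571]
top 0.03 109 [-0.2894  0.0331] ctr -0.1281 [-0.0167  0.0083  0.0088]
top 0.06 141 [-0.2976  0.0334] ctr -0.1321 [-0.0162  0.008   0.0084]
top 0.09 165 [-0.304   0.0303] ctr -0.1368 [-0.0149  0.0076  0.0082]
top 0.118 232 [-0.3085  0.019 ] ctr -0.1447 [-0.0129  0.0039  0.008 ]
 back y [-0.7171 -0.0325]
11.3
```

View pics/fin_scene.png

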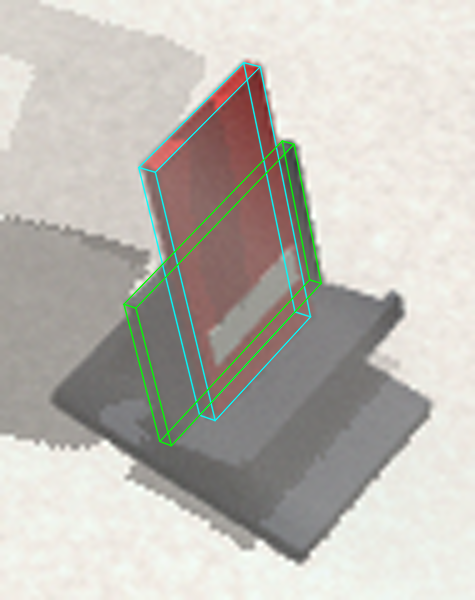

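View pics/fin_top.png

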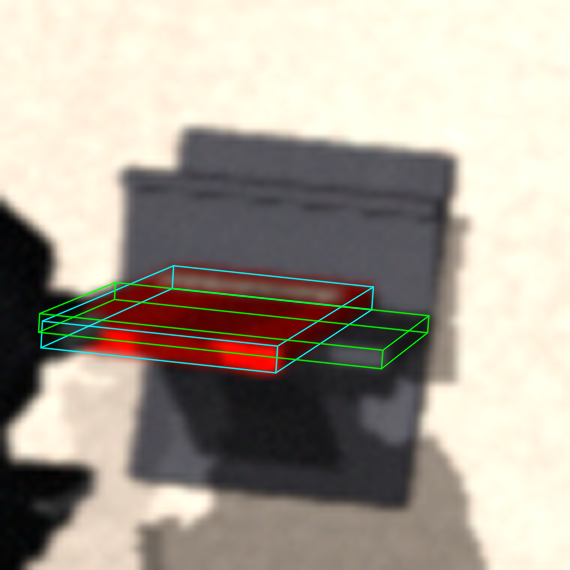

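```bash
python3 -c "
from plant import ctrl
print(ctrl.get_state()['contact_force']);print(ctrl.sign_off())"
```

```text
[-0.82480841  0.07387096  0.19582776]
the job is handed in; nothing more can be done
None
```

I took the small red plate out of the rack and leaned it on the easel. I let go, backed the gripper well clear and handed the job in at about 11.3 s of the 42 s allowed.

**Seating:** After release, the plate lined up with the expected seated pose in both the scene and top pictures. It stands on the ledge with its front face about 7.5–8 mm from the back's face, which is flush for an 8 mm plate. It is centred to within about 1 mm.

**Other plates:** The blue and green plates are still in their slots. I never touched the large red plate or the yellow one.

**Forces:** Force readings stayed at about 6 N or less, and about 1 N or less once clear.

**Checks that failed or disagreed:**
- **Yaw and tilt fits:** these plane fits on the plate's face were noisy, about ±2–3°, and disagreed between cameras. I relied on the overlays and the face distance instead.
- **Final side-to-side numbers:** my last computed check was spoiled because the mask also caught the other red plate. The centring figure therefore comes from the overlays and the plate-edge readings.

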